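Check the label reader's mirror mount both ways

ROBOT

A 7-joint arm with a two-finger parallel gripper is mounted at the origin on a cart in front of the work surface, level with it; the furniture and walls round the work are solid. World frame = base frame: x ahead of the robot, y to its left, z up, the work surface at z = 0. Lengths are in m, angles in rad, forces in N, time in s.
With the tool pointing down it reaches from about 0.425 to 0.925 m from the base axis. Payload 6.8 kg.
Tool frame: the origin (TCP) lies on the mounting face of the last link; the fingertips stand 173 mm ahead of it and the grasp point (between the pads) lies 155 mm ahead of it; z points along the fingers, y is the line along which they close (so a half turn about z gives the same grasp; the last joint's range is limited). The gripper opens to 85 mm and grips with 20 to 120 N. Pads are 22 mm wide; open, the fingers measure 114 mm over their backs; the gripper's body (76 mm by 85 mm) begins 54 mm behind the grasp point. The pads swing forward as they close: fully open they stand 13 mm farther back than shut.
Start: joints at [-1.253, 0.477, 0.022, 1.555, -0.011, 1.109, -0.083], TCP at [0.279, 0.615, 0.405] pointing down, gripper open.
Joint ranges: [-2.96, 2.96], [-0.34, 2.1], [-1.41, 1.46], [0.24, 2.44], [-1.37, 4.51], [0.17, 1.92], [-2.96, 2.96]. Speed limits (rad/s): [2.39, 2.39, 3.14, 3.14, 3.14, 3.14, 3.14].

INTERFACE

Orientations are given as a unit quaternion [w, x, y, z].
In Python, from station import bot gives the robot as it stands. The module is installed in compiled form; this text tells all that it offers.
- The arm moves only by the shell command python3 -m pendant 'ROWS' [FORCE]. ROWS is JSON, a list of rows, each a list of 5 numbers: the finger opening in m, from 0 to 0.0854, then the shift along the tool's x, y, z in m, then the turn about the tool's z in degrees. In form: [[jaw, x, y, z, yaw], ...]. A call has 1 to 12 rows; each row shifts and turns the commanded pose from where the row before left it, along the tool's axes as they then stand; what a row does not reach is not made up. A row lasts 1/12 s, in which the tool goes at most 41.7 mm and 7.16 degrees, less where a joint would pass 70% of its speed; a pose out of reach is approached as far as the arm can. A call with a gripper value outside its range is refused whole. The fingers move at their own pace and stop on an object; FORCE is the grip in N (left out, the last holds). Time passes only in rows, so rows that do not move let the fingers close. It gives the time, the measured TCP pose, the force, the opening and the grip force at its end, in the units of the state.
- bot.get_obs(): the state, without advancing time (a new reading comes with each control period).
- bot.read_camera(name): name is "scene" or "top"; returns (picture, depth): 384x512x3 uint8, blue, green, red; 384x512 float32, m along the optical axis (not along the pixel's ray), 0 where there is no reading.
- bot.camera_model(name): a dict with "intrinsics" (3x3 intrinsics, pixels), "R" (3x3) and "t" (3): a world point X has camera coordinates R X + t. Camera axes: x right, y down, z forward; pixel columns grow to the right and rows downward; lengths in m; the calibration is good to about 2 mm. A picture is of the moment at which its call begins. camera_model takes no time and is no camera call.
- bot.hand_in(): hands the job in; it is judged then, once.
Trained networks look in the newest picture that a camera, given by its name, has taken for a name from the list of things; names that differ only in an ending like _2 or _b are one class to them, and where a whole thing is asked for, a point or a joint stands for the part that bears it (a point fixed in the world has none). Each returns a list of dicts, best first, with "score" (0 to 1); they miss things now and then, are a little off and sometimes report something else, mostly with a low value. They report only what shows in the picture. A call takes as long as a camera call.
- bot.boxes_of(name, camera): "at" ([column, row] in pixels, amid what is visible of it).
- bot.trace(name, camera): "mask" (384x512 bool, what is visible of it) and "at" ([column, row] in pixels, amid what is visible of it).
- bot.pinpoint(name, camera): "at" ([column, row] in pixels: a listed point, or the origin of a listed thing).
The state is a dict: "t": time; "q": joint angles; "joint_vel": joint speeds; "joint_torque": joint torques, N m; "eef_pos": TCP position; "tool_rot": TCP orientation; "contact_force": force on the tool from outside, world axes, zero at the start; "torque": the same for the moment, N m; "gripper_width": opening from 0.0 (shut) to 1.0 (fully open); "grasp_force": force on a finger pad.
Only numpy, scipy, OpenCV 4.12 (cv2) and the standard library are available. Lean on these libraries where they do the work, as an engineer would, in place of code of your own. Each camera call takes 0.05 s, during which the arm holds its last target. There are 200 camera calls.

TASK

Check the spring-backed mirror mount of the label reader both ways, only pressing with the fingertips. First press down the round black pad on its left front corner (left as the robot sees it) until the needle points at the left tab on the scale, without driving it well past, keep it there for a good half second, and let go so that the plate springs back level. Then do the same with the right pad and the right tab; do not touch the needle or shift the tabs, press gently, and leave the things lying around where they are.

Things in the scene. Friction and masses are not known exactly. Their poses are not given: they have to be found in the camera images.
- mirror_mount: Label reader's mirror mount, fixed to the desk: grey base 166 (x) by 210 (y) by 14 mm, above it an aluminium tilt plate with a round mirror, at the far edge an upright white arc scale with black ticks (top 167 mm above the desk). Origin: centre of the underside; x points from the pads to the scale, away from the robot, y left, z up. Turned up to 0.35 rad about z.
- tilt_plate (a joint): Tilt of the aluminium plate (112x190x8 mm) in rad, about the mount's x direction, 55 mm above its origin. 0 = level, needle upright (it springs back there in 0.3 s); positive = left side down, needle leaning left; negative = right side down, needle leaning right. Stops at +-0.36. A pad goes down about 75 mm per rad and resists with about 28 N per rad (4 to 8 N in use).
- left_pad_top (a point): Centre of the top of the round black push pad, 30 mm across, on the plate's left front corner (geom left_pad): 45 mm towards the robot (mount -x) and 75 mm left of the mount's centre, 78 mm above the desk and 14 mm above the plate when level. The pad is fixed on the plate and tilts with it.
- right_pad_top (a point): Centre of the top of the same kind of pad on the right front corner (geom right_pad): 45 mm towards the robot and 75 mm right of the mount's centre, 78 mm above the desk and 14 mm above the plate when level. The pad is fixed on the plate and tilts with it.
- needle_tip (a point): Tip of the thin upright black needle (3 to 5 mm wide; geoms needle_stem, needle_point), fixed on the plate and leaning left or right with it, on the robot's side of the scale and standing out above it; 112 mm from the tilt axis.
- left_tab (a joint): Angle in rad of the left index tab, a dark steel clip with a pointed nose standing up from the rim of the scale, about the same axis, zero and sign as the tilt plate: the needle points at the tab when tilt_plate reads the same value. Set somewhere between 0.14 and 0.28; stays there by friction.
- right_tab (a joint): The same for the right index tab, between -0.28 and -0.14.
- left_mark (a point): Nose tip of the left tab, pointing outward, 112 mm from the tilt axis and 11 mm behind the needle's plane (mount +x); the nose is 4 mm wide at its tip, 8 mm lower down, the clip 10 mm. Its y axis points along the arc, to the left.
- right_mark (a point): Nose tip of the right tab, likewise; its y axis points along the arc, to the left.
- label_roll: Loose roll of white labels, 60x76x32 mm, left of the mount; leave it alone. Origin: centre of its underside.
- tape_roll: Loose roll of brown packing tape lying flat, 97 mm across, 24 mm high, right of the mount; leave it alone. Origin: centre of its underside.
- red_cap: Loose red screw cap, 24 mm across, 17 mm high, in front of the mount; leave it alone. Origin: centre of its underside.
- sample_tube: Loose red-capped sample tube lying on its side, 106x24x24 mm, behind the mount; leave it alone. Origin: centre of its underside.

How it is judged:
On the way, in this order (a step that is already met when the one before it is completed fails the run):
1. the fingers press the left pad and the needle points at the left tab (within 5 mm along the arc) for 0.5 s (y of needle_tip in the frame of left_mark between -0.005 and 0.005 m and contact force between the fingers and left_pad above 0.3 N), for 0.5 s.
2. the pad is let go and the plate is back level (value of joint tilt_plate between -0.04 and 0.04 rad and contact force between the fingers and left_pad below 0.1 N and contact force between the fingers and right_pad below 0.1 N), for 0.1 s.
3. the fingers press the right pad and the needle points at the right tab (within 5 mm along the arc) for 0.5 s (y of needle_tip in the frame of right_mark between -0.005 and 0.005 m and contact force between the fingers and right_pad above 0.3 N), for 0.5 s.
At the end, for the whole second after the job is handed in: Both pads have been pressed in turn, the plate is free, level (within 0.04 rad) and at rest, the tabs are where they were (4 mm) and the loose things have not moved more than 20 mm (all of step 2 and velocity of joint tilt_plate between -0.1 and 0.1 rad/s and distance of each of left_mark, right_mark from where it was at the start of the episode below 0.004 m and distance of each of label_roll, tape_roll, red_cap, sample_tube from where it was at the start of the episode below 0.02 m); the robot touches nothing.
It fails at once if the needle is driven more than 12 mm past a tab (y of needle_tip in the frame of left_mark above 0.012 m or y of needle_tip in the frame of right_mark below -0.012 m).
It fails at once if the needle is touched (contact force between anything else and needle_stem above 0.5 N or contact force between anything else and needle_point above 0.5 N).
It fails at once if an index tab is moved (4 mm) (distance of any of left_mark, right_mark from where it was at the start of the episode above 0.004 m).
It fails at once if a pad is pressed with more than 25 N (contact force between the fingers and left_pad above 25 N or contact force between the fingers and right_pad above 25 N).
It fails at once if a loose thing (label roll, tape roll, red cap, sample tube) is lifted, carried or pushed away (20 mm) (distance of any of label_roll, tape_roll, red_cap, sample_tube from where it was at the start of the episode above 0.02 m).
It also fails if it takes over 40 s, if anything falls off the work surface, if the arm or the gripper's body presses on something with over 40 N, if the wrist force passes 120 N, or if a joint passes its speed limit or range.

## Working session

There is one attempt and no reset: what is moved stays moved. The work goes in short steps, Python scripts to look and compute and a shell command to move; the robot and the scene stay as the last step left them, time stands still between calls to the robot, and variables do not carry over. Pictures are saved under pics/ and viewed, at most 10 in all, crops included, and the job is handed in when it is done.

```bash
mkdir -p pics; cat > h.py <<'E'
import numpy as np, cv2
from station import bot
def snap(c,f=None):
    im,d=bot.read_camera(c)
    if f: cv2.imwrite('pics/'+f,im)
    return im,d
def ray(c,px):
    m=bot.camera_model(c);K,R,t=[np.array(m[k]) for k in("intrinsics","R","t")]
    return -R.T@t, R.T@np.linalg.inv(K)@np.array([px[0],px[1],1.])
def at_z(c,px,z):
    o,v=ray(c,px); return o+v*(z-o[2])/v[2]
def proj(c,X):
    m=bot.camera_model(c);K,R,t=[np.array(m[k]) for k in("intrinsics","R","t")]
    p=K@(R@np.array(X)+t); return p[:2]/p[2]
def tri(px):
    A=np.zeros((3,3));b=np.zeros(3)
    for c,p in px.items():
        o,v=ray(c,p);v=v/np.linalg.norm(v);P=np.eye(3)-np.outer(v,v);A+=P;b+=P@o
    return np.linalg.solve(A,b)
E
python3 - <<'E'
from h import *
np.set_printoptions(precision=4,suppress=True)
o=bot.get_obs();print(o)
for c in("scene","top"):
    im,d=snap(c,c+'1.png')
    print(c,-np.array(bot.camera_model(c)["R"]).T@bot.camera_model(c)["t"])
    for n in("left_pad_top","right_pad_top","needle_tip","left_mark","right_mark","mirror_mount"):
        r=bot.pinpoint(n,c)
        print(n,[(np.round(x["at"],1),round(x["score"],2)) for x in r[:2]])
E
```

```text
{'t': 0.0, 'q': array([-1.2531,  0.4778,  0.0223,  1.5564, -0.0115,  1.1093, -0.0831]), 'joint_vel': array([ 0.0002,  0.0005, -0.001 ,  0.0005, -0.0013,  0.0004, -0.0021]), 'joint_torque': array([ -0.0007, -59.6439,   1.6079, -28.1218,   0.0126,   0.0091,
         0.0001]), 'eef_pos': array([0.2787, 0.6145, 0.4037]), 'tool_rot': array([-0.0001,  0.2113,  0.9774, -0.0009]), 'contact_force': array([ 0.026 , -0.0155, -0.2471]), 'torque': array([-0.0026,  0.0115, -0.0228]), 'grasp_force': 0.0, 'gripper_width': 1.0025510144611867}
scene [-0.0962 -0.47    0.4987]
left_pad_top [(array([215.3, 212.4]), 0.68)]
right_pad_top [(array([275.4, 224.4]), 0.61), (array([221.1, 212.6]), 0.53)]
needle_tip [(array([264.4, 167.6]), 0.86)]
left_mark [(array([261.7, 165.3]), 0.54), (array([324.4, 260.9]), 0.38)]
right_mark [(array([258.5, 240. ]), 0.73), (array([269.3, 171.2]), 0.37)]
mirror_mount [(array([253.7, 238.6]), 0.77)]
top [0.4109 0.0297 0.9607]
left_pad_top [(array([222.1, 208.2]), 0.68)]
right_pad_top [(array([279.7, 202.4]), 0.91)]
needle_tip [(array([244.8, 161.4]), 0.82)]
left_mark [(array([237.8, 160. ]), 0.39)]
right_mark [(array([248.6, 155.2]), 0.48)]
mirror_mount [(array([247.3, 196. ]), 0.8), (array([275.4, 201.9]), 0.67)]
```

View pics/scene1.png

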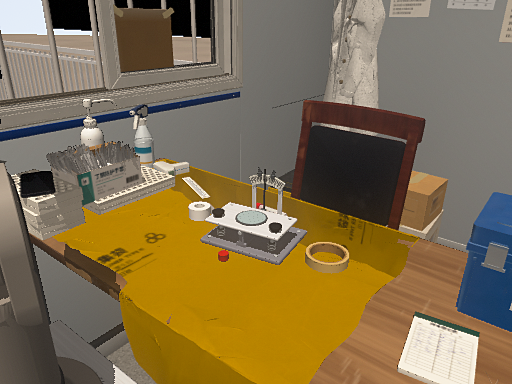

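View pics/top1.png

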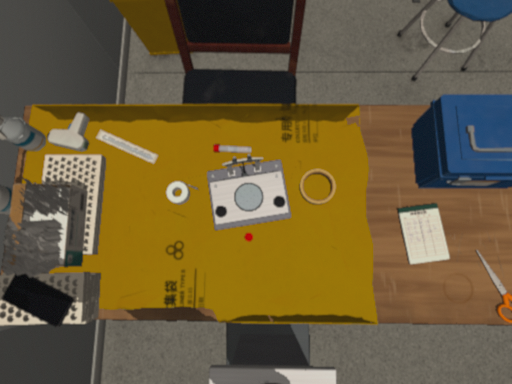

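The scene view shows the mount amid the desk, pads at about (218,213) and (275,228), needle and scale at (265,185). The top view has pads at (221,211) and (278,201), and the scale at (243,160). I'll enlarge both.

```bash
python3 - <<'E'
from h import *
np.set_printoptions(precision=4,suppress=True)
s=cv2.imread('pics/scene1.png')[160:260,195:315];t=cv2.imread('pics/top1.png')[140:235,200:300]
a=cv2.resize(s[:60,40:100],None,fx=8,fy=8,interpolation=cv2.INTER_CUBIC)
b=cv2.resize(t[:,:],(320,304),interpolation=cv2.INTER_CUBIC)
o=np.zeros((480,800,3),np.uint8);o[:,:480]=a;o[:304,480:]=b
cv2.imwrite('pics/crop.png',o)
T=cv2.imread('pics/top1.png')
P={}
for n,px in(("L",(221,211)),("R",(278,201))):
    r=9;w=T[px[1]-r:px[1]+r+1,px[0]-r:px[0]+r+1].max(2).astype(float)
    m=(w<50); k,l,st,ce=cv2.connectedComponentsWithStats(m.astype(np.uint8))
    i=1+np.argmax(st[1:,4]);c=ce[i]+np.array(px)-r
    P[n]=at_z("top",c,.078);print(n,c,st[i],P[n])
d=P["L"]-P["R"];yaw=np.arctan2(-d[0],d[1]);print(np.linalg.norm(d),yaw)
ex=np.array([np.cos(yaw),np.sin(yaw),0]);ey=np.array([-ex[1],ex[0],0])
C=(P["L"]+P["R"])/2*[1,1,0]+.045*ex;print("centre",C)
for n in("left_pad","right_pad"):
  for c in("scene","top"):
    pass
for k,y in(("L",.075),("R",-.075)):
    print(k,proj("scene",C-.045*ex+y*ey+[0,0,.078]))
E
```

```text
L [220.5645 210.8226] [ 5  5  9  9 62] [0.5368 0.1322 0.078 ]
R [278.8939 201.1515] [ 6  5  9  9 66] [ 0.5623 -0.0146  0.078 ]
0.14901679031341303 0.17195219247008908
centre [0.5939 0.0665 0.    ]
L [217.0549 209.9013]
R [274.1233 224.6486]
```

View pics/crop.png

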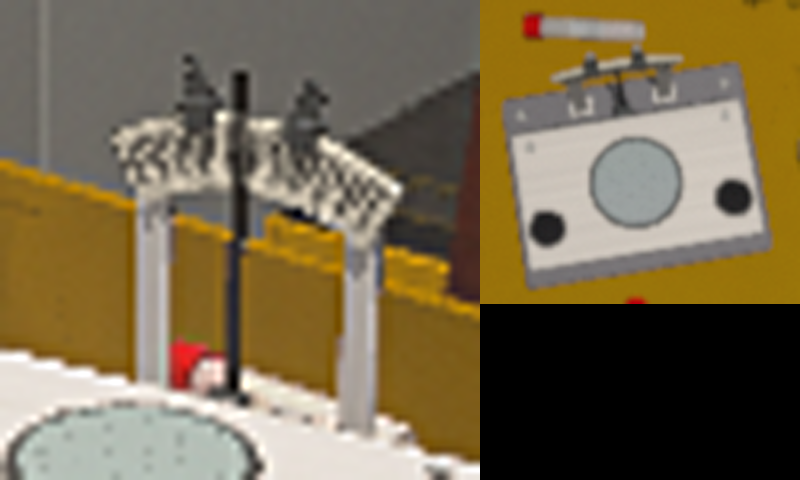

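Crop (8x, origin (235,160)): the left nose tip is at scene (258.4,167.1), the right at (273.9,170.3), and the upright needle's tip at (265,169). In the top crop both tabs show behind the needle.

```bash
cat > geo.py <<'E'
from h import *
np.set_printoptions(precision=4,suppress=True)
yaw=.172;C=np.array([.5939,.0665,0])
ex=np.array([np.cos(yaw),np.sin(yaw),0]);ey=np.array([-ex[1],ex[0],0]);M=np.array([ex,ey,[0,0,1]])
def onplane(c,px,x):
    o,v=ray(c,px);o=M@(o-C);v=M@v
    return o+v*(x-o[0])/v[0]
E
python3 - <<'E'
from geo import *
for xn in(.05,.055,.06,.065,.07):
    n=onplane("scene",(265,169),xn);l=onplane("scene",(258.4,167.1),xn+.011);r=onplane("scene",(273.9,170.3),xn+.011)
    a=[np.arctan2(p[1]-n[1],p[2]-.055-(n[2]-.167)) for p in(l,r)]
    print(xn,n,l,r,a, proj("top",C+xn*ex+[0,0,.167]))
for a,s in((.21,"l"),(-.21,"r")):print(proj("top",M.T@[.07,.112*np.sin(a),.055+.112*np.cos(a)]+C))
# tab masks in the top view and scene
for c in("scene","top"):
    snap(c)
    for n in("left_tab","right_tab","needle_tip"):
        for x in bot.trace(n,c)[:2]:
            ys,xs=np.nonzero(x["mask"]);print(c,n,round(x["score"],2),x["at"],xs.min(),xs.max(),ys.min(),ys.max(),len(xs))
E
```

```text
0.05 [ 0.05   -0.0016  0.1654] [0.061  0.022  0.1625] [ 0.061  -0.0201  0.1621] [np.float64(0.21318700391488393), np.float64(-0.1683444902431221)] [242.0177 160.2413]
0.055 [0.055  0.0009 0.1634] [0.066  0.0246 0.1605] [ 0.066  -0.0177  0.1601] [np.float64(0.2141228941135782), np.float64(-0.16961949160476403)] [241.6831 158.2037]
0.06 [0.06   0.0034 0.1613] [0.071  0.0272 0.1584] [ 0.071  -0.0154  0.158 ] [np.float64(0.2150582434450474), np.float64(-0.17089377550632395)] [241.3493 156.1709]
0.065 [0.065  0.0059 0.1593] [0.076  0.0298 0.1564] [ 0.076 -0.013  0.156] [np.float64(0.21599305074280845), np.float64(-0.17216733841835963)] [241.0163 154.143 ]
0.07 [0.07   0.0084 0.1573] [0.081  0.0324 0.1544] [ 0.081  -0.0107  0.154 ] [np.float64(0.21692731484551686), np.float64(-0.17344017682477791)] [240.6841 152.12  ]
[230.9164 154.0546]
[250.5646 150.8251]
scene needle_tip 0.68 [254.5, 218.7] 207 295 187 242 1981
top needle_tip 0.63 [244.6, 239.6] 244 252 233 241 69
top needle_tip 0.6 [246.9, 199.2] 211 288 171 224 3194
```

```bash
python3 - <<'E'
from geo import *
t=cv2.imread('pics/top1.png');s=cv2.imread('pics/scene1.png')
a=cv2.resize(t[148:178,222:262],None,fx=20,fy=20,interpolation=cv2.INTER_CUBIC)[:600]
a=a[:300]
b=cv2.resize(s[164:179,248:288],None,fx=20,fy=20,interpolation=cv2.INTER_CUBIC)
cv2.imwrite('pics/crop2.png',np.vstack([a,b]))
E
```

```text
(no output)
```

View pics/crop2.png

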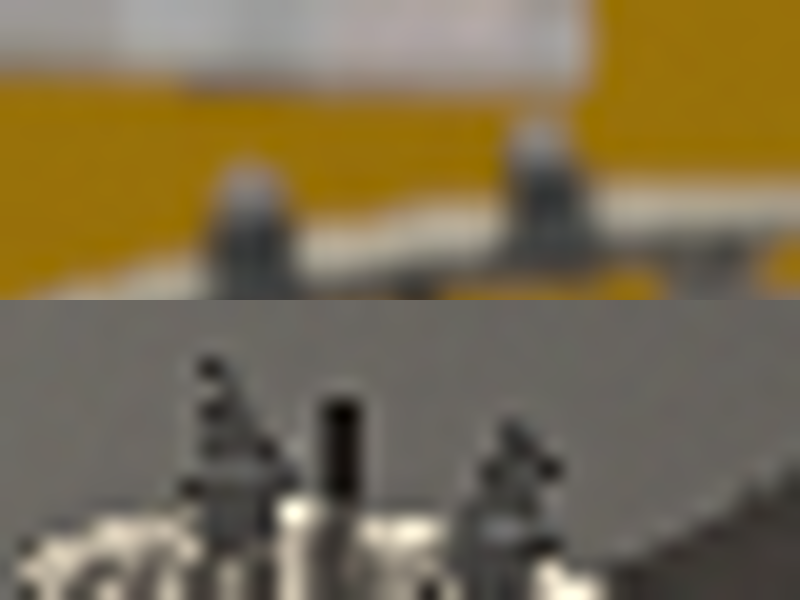

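```bash
python3 - <<'E'
from geo import *
from scipy.optimize import least_squares
c20=lambda x,y,ox,oy:np.array([(x+.5)/20-.5+ox,(y+.5)/20-.5+oy])
tl,tr=c20(248,175,222,148),c20(538,130,222,148)
sl,sr,sn=c20(208,362,248,164-15),c20(512,428,248,164-15),c20(340,402,248,164-15)
for n,p in(("l",tl),("r",tr)):print(n,M@(at_z("top",p,.164)-C))
print({n:(M@(tri(dict(top=a,scene=b))-C)) for n,a,b in(("l",tl,sl),("r",tr,sr))})
W=lambda x,a:M.T@[x,.112*np.sin(a),.055+.112*np.cos(a)]+C
def f(p):
    x,al,ar,u,v,u2,v2=p;o=np.array([u,v]);o2=np.array([u2,v2])
    return np.r_[proj("scene",W(x,0))+o-sn,proj("scene",W(x+.011,al))+o-sl,proj("scene",W(x+.011,ar))+o-sr,
      proj("top",W(x+.011,al))+o2-tl,proj("top",W(x+.011,ar))+o2-tr,np.array([u,v,u2,v2])*.5]
s=least_squares(f,[.05,.2,-.2,0,0,0,0]);print(s.x,s.fun)
E
```

```text
l [0.0636 0.0172 0.164 ]
r [ 0.0633 -0.0172  0.164 ]
{'l': array([0.0617, 0.02  , 0.1643]), 'r': array([ 0.0639, -0.0169,  0.1616])}
[ 0.0509  0.1823 -0.1542 -0.3881  0.7255  0.5041 -0.509 ] [-0.3228  0.2479  0.8954  0.1939 -0.4756 -0.6231 -0.7227  0.2737  0.5967
 -0.1464 -0.1941  0.3628  0.2521 -0.2545]
```

```bash
cat >> geo.py <<'E'
from scipy.spatial.transform import Rotation as Ro
def padW(s,a):  # s=+1 left; a signed tilt
    y,z=s*.075,.023
    return M.T@[-.045,y*np.cos(a)+z*np.sin(a),.055+z*np.cos(a)-y*np.sin(a)]+C
def delta(tip):
    o=bot.get_obs();w,x,y,z=o["tool_rot"];R=Ro.from_quat([x,y,z,w]).as_matrix()
    d=R.T@(np.array(tip)+[0,0,.173]-o["eef_pos"]);print("tcp",o["eef_pos"],"tool delta",d,"F",o["contact_force"]);return d
E
python3 - <<'E'
from geo import *
w,x,y,z=bot.get_obs()["tool_rot"];print(Ro.from_quat([x,y,z,w]).as_matrix())
p=padW(1,0);print(p);d=delta(p+[0,0,.06]);print(d/14)
for a in(.1,.15,.18,.2):print(a,padW(1,a),padW(-1,-a))
E
```

```text
[[-0.9107  0.4131 -0.    ]
 [ 0.4131  0.9107  0.    ]
 [ 0.      0.     -1.    ]]
[0.5367 0.1327 0.078 ]
tcp [0.2788 0.6147 0.4047] tool delta [-0.434  -0.3325  0.0937] F [-1.3198 -0.1072  1.2837]
[-0.031  -0.0237  0.0067]
0.1 [0.5364 0.1346 0.0704] [ 0.5627 -0.017   0.0704]
0.15 [0.5363 0.1352 0.0665] [ 0.5628 -0.0177  0.0665]
0.18 [0.5362 0.1356 0.0642] [ 0.5629 -0.018   0.0642]
0.2 [0.5362 0.1357 0.0626] [ 0.5629 -0.0181  0.0626]
```

```bash
python3 -m pendant '[[0,-0.031,-0.024,0,0],[0,-0.031,-0.024,0,0],[0,-0.031,-0.024,0,0],[0,-0.031,-0.024,0,0],[0,-0.031,-0.024,0,0],[0,-0.031,-0.024,0,0],[0,-0.031,-0.024,0,0],[0,-0.031,-0.024,0.01,0],[0,-0.031,-0.024,0.01,0],[0,-0.031,-0.024,0.01,0],[0,-0.031,-0.024,0.01,0],[0,-0.031,-0.024,0.01,0]]'
python3 -c "
from geo import *
delta(padW(1,.1)+[0,0,.02])"
```

```text
t: 2.1
eef_pos: [0.4992, 0.197, 0.3547]
tool_rot: [0.0, 0.211, 0.977, 0.0]
contact_force: [0.5, 0.2, -0.3]
gripper_width: 0.002
grasp_force: 0.0
tcp [0.4992 0.197  0.3547] tool delta [-0.0596 -0.0416  0.0913] F [ 0.5369  0.1806 -0.2781]
```

```bash
python3 -m pendant '[[0,-0.02,-0.014,0.02,0],[0,-0.02,-0.014,0.02,0],[0,-0.02,-0.014,0.02,0],[0,0,0,0.02,0],[0,0,0,0.011,0],[0,0,0,0,0],[0,0,0,0,0],[0,0,0,0,0]]'
python3 - <<'E'
from geo import *
delta(padW(1,.1))
a,_=snap("top");b,_=snap("scene")
A=cv2.resize(a[135:235,200:300],(400,400),interpolation=cv2.INTER_CUBIC);B=cv2.resize(b[150:250,195:295],(400,400),interpolation=cv2.INTER_CUBIC)
cv2.imwrite('pics/hover.png',np.hstack([A,B]))
E
```

```text
t: 2.77
eef_pos: [0.536, 0.137, 0.2647]
tool_rot: [0.0, 0.21, 0.978, 0.001]
contact_force: [-0.5, 0.4, -0.5]
gripper_width: -0.0
grasp_force: 0.0
tcp [0.536  0.137  0.2647] tool delta [-0.0013 -0.0021  0.0213] F [-0.5015  0.401  -0.5356]
```

View pics/hover.png

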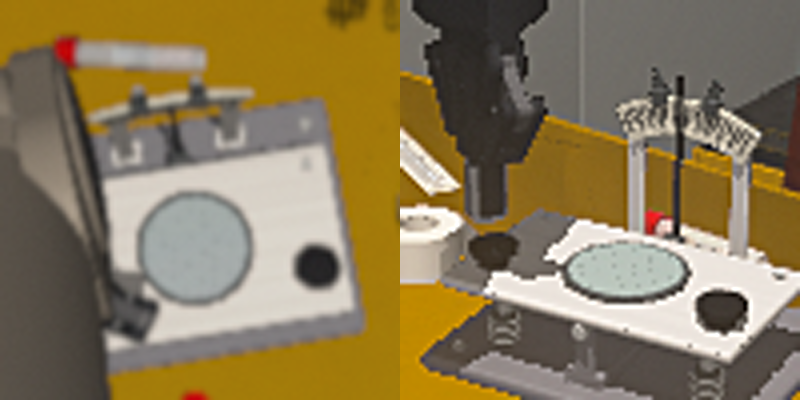

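The finger is hovering over the left pad, with needle, tabs and right pad still visible in the scene view (pad at (218,212)). I'll press slowly, then look.

```bash
python3 -m pendant '[[0,0,0,0.008,0],[0,0,0,0.005,0],[0,0,0,0.003,0],[0,0,0,0.003,0],[0,0,0,0.003,0],[0,0,0,0.002,0],[0,0,0,0,0]]'
python3 - <<'E'
from geo import *
delta(padW(1,.15))
b,_=snap("scene")
cv2.imwrite('pics/pl.png',cv2.resize(b[160:190,245:285],None,fx=20,fy=20,interpolation=cv2.INTER_CUBIC))
E
```

```text
t: 3.45
eef_pos: [0.5358, 0.1373, 0.2396]
tool_rot: [-0.0, 0.211, 0.978, 0.001]
contact_force: [-1.2, 4.8, 6.0]
gripper_width: -0.003
grasp_force: 3.1
tcp [0.5358 0.1373 0.2396] tool delta [-0.0013 -0.0017  0.0001] F [-1.161   4.7537  5.9955]
```

View pics/pl.png

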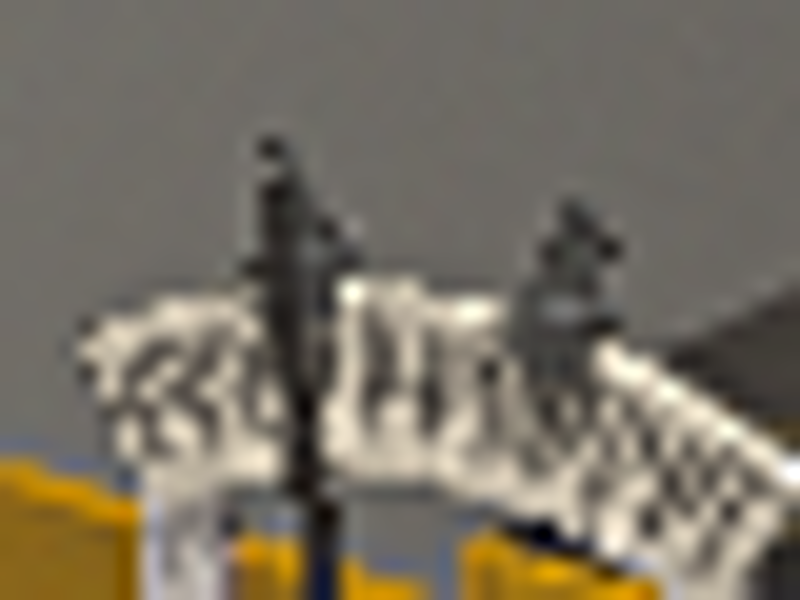

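The needle now leans left with its tip at about (258,168), just in front of the left tab's nose tip at (258,166.8). I'll work out the parallax.

```bash
python3 - <<'E'
from geo import *
W=lambda x,a:M.T@[x,.112*np.sin(a),.055+.112*np.cos(a)]+C
n0=proj("scene",W(.051,0))
for a in(.1,.13,.15,.17,.19,.21,.23): print(a,proj("scene",W(.051,a))-n0,proj("scene",W(.062,a))-n0,"right",proj("scene",W(.051,-a))-n0,proj("scene",W(.062,-a))-n0)
E
```

```text
0.1 [-4.1407 -0.5906] [-2.0473 -1.9105] right [4.1693 1.0382] [ 6.2065 -0.3093]
0.13 [-5.3704 -0.6803] [-3.2691 -1.9973] right [5.4186 1.4362] [7.4469 0.0834]
0.15 [-6.1859 -0.7178] [-4.0794 -2.0331] right [6.2499 1.7236] [8.2722 0.367 ]
0.17 [-6.9975 -0.7375] [-4.8859 -2.0511] right [7.0794 2.0284] [9.0958 0.6679]
0.19 [-7.8049 -0.7394] [-5.6883 -2.0516] right [7.9069 2.3506] [9.9172 0.9861]
0.21 [-8.6077 -0.7235] [-6.4862 -2.0344] right [8.7318 2.6902] [10.7361  1.3214]
0.23 [-9.4056 -0.69  ] [-7.2793 -1.9997] right [9.5539 3.0468] [11.5521  1.6738]
```

Parallax puts the needle at about 0.157 rad and the left tab at 0.17–0.21 rad, so I'll aim for 0.19: press about 2.3 mm more and hold.

```bash
python3 -m pendant '[[0,0,0,0.0013,0],[0,0,0,0.001,0],[0,0,0,0,0],[0,0,0,0,0],[0,0,0,0,0],[0,0,0,0,0],[0,0,0,0,0],[0,0,0,0,0],[0,0,0,0,0],[0,0,0,0,0]]'
python3 - <<'E'
from geo import *
delta(padW(1,.19))
b,_=snap("scene");a,_=snap("top")
B=cv2.resize(b[162:182,248:283],(700,400),interpolation=cv2.INTER_CUBIC)
A=cv2.resize(a[150:170,228:263],(350,200),interpolation=cv2.INTER_CUBIC)
o=np.zeros((600,700,3),np.uint8);o[:400]=B;o[400:,:350]=A
cv2.imwrite('pics/pl2.png',o)
for r in range(166,186,2):
    print(r,b[r,250:270].max(1))
E
```

```text
t: 4.33
eef_pos: [0.5358, 0.1374, 0.2377]
tool_rot: [-0.0, 0.211, 0.978, 0.001]
contact_force: [-2.9, 5.6, 6.1]
gripper_width: -0.0
grasp_force: 3.5
tcp [0.5358 0.1374 0.2377] tool delta [-0.0011 -0.0014  0.0013] F [-2.8753  5.6157  6.1375]
166 [113 112 112 113 114 113 111 113 112 112 110 110 110 111 109 109 111 108
 109 108]
168 [112 112 113 113 113 111 114 116 121  78 111 112 110 109 109 110 111 110
 109 110]
170 [113 112 112 111 110 113 119  47  45  71  73 110 114 110 110 110 109 110
 110 108]
172 [111 113 110 111 112 112 119  43  54  99 100  79  76 106 107 108 107 109
 108 108]
174 [108 107 106 111 110 122 114 126  48  70  71  68 255 193 182 209 116 104
 113 109]
176 [202 210 192 188 191 142 144 206  68  56  92 107 197 100 132 189 136 181
 187 142]
178 [193 103  99 193 108 101 199  95  60  85  83  72 213 110  94 193 103 143
 150  52]
180 [ 87 103  92 160 109  89 194  96  80  44  73 207 211 102 204 200  65 141
 196 104]
182 [105 191 108 133 199 144 200 230 127  42  99 189 215 188 197 215 188 214
 156 140]
184 [135 101 183 187 185 161 114 102 114  50  30 108 103  98  96  96  91 142
 185 203]
```

View pics/pl2.png

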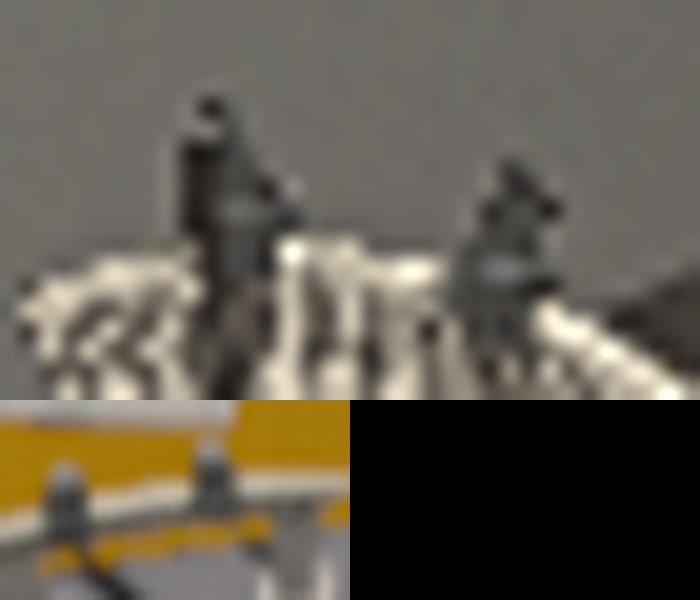

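In the scene crop the needle tip is at (257.5,169), just left of the nose tip at (258,167). The top view shows the needle about 2 mm short of the left tab. One more millimetre, hold, then release upward.

```bash
python3 -m pendant '[[0,0,0,0.0012,0],[0,0,0,0,0],[0,0,0,0,0],[0,0,0,0,0],[0,0,0,0,0],[0,0,0,0,0],[0,0,0,0,0],[0,0,0,0,0],[0,0,0,0,0],[0,0,0,0,0]]'
python3 - <<'E'
from geo import *
b,_=snap("scene");a,_=snap("top")
B=cv2.resize(b[162:182,248:288],(800,400),interpolation=cv2.INTER_CUBIC)
A=cv2.resize(a[152:172,230:250],(200,200),interpolation=cv2.INTER_CUBIC)
o=np.zeros((600,800,3),np.uint8);o[:400]=B;o[400:,:200]=A
cv2.imwrite('pics/pl3.png',o)
E
```

```text
t: 5.27
eef_pos: [0.5358, 0.1375, 0.2366]
tool_rot: [-0.0, 0.211, 0.978, 0.001]
contact_force: [-2.7, 5.4, 6.1]
gripper_width: -0.001
grasp_force: 3.8
```

View pics/pl3.png

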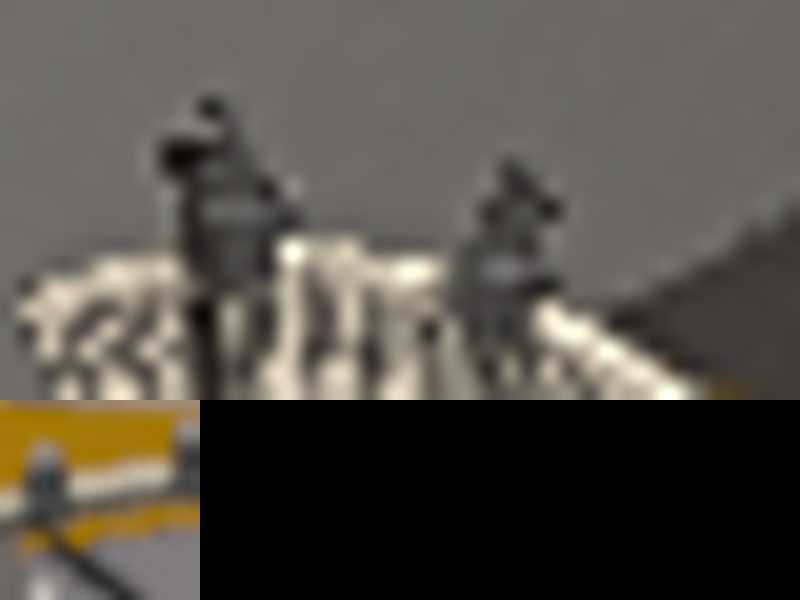

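```bash
python3 -m pendant '[[0,0,0,-0.005,0],[0,0,0,-0.005,0],[0,0,0,-0.008,0],[0,0,0,-0.02,0],[0,0,0,-0.02,0],[0,0,0,0,0],[0,0,0,0,0],[0,0,0,0,0]]'
python3 -c "
from geo import *
delta(padW(-1,-.1)+[0,0,.022])"
```

```text
t: 6.03
eef_pos: [0.5356, 0.1351, 0.2938]
tool_rot: [-0.0, 0.212, 0.977, -0.0]
contact_force: [0.3, 0.0, -0.1]
gripper_width: 0.001
grasp_force: 0.0
tcp [0.5356 0.1351 0.2938] tool delta [-0.0876 -0.1272  0.0285] F [ 0.3461  0.0434 -0.1017]
```

At the hold, scene needle tip (256.5,169.5) and the top view both show the needle in line with the left tab, at about 0.195 rad. The pad is released. Now over to the right pad.

```bash
python3 -m pendant '[[0,-0.0175,-0.0254,0,0],[0,-0.0175,-0.0254,0,0],[0,-0.0175,-0.0254,0,0],[0,-0.0175,-0.0254,0,0],[0,-0.0175,-0.0254,0.01,0],[0,0,0,0.01,0],[0,0,0,0.008,0],[0,0,0,0,0],[0,0,0,0,0]]'
python3 -c "
from geo import *
delta(padW(-1,-.13))"
```

```text
t: 6.78
eef_pos: [0.5626, -0.0147, 0.2651]
tool_rot: [-0.001, 0.21, 0.978, -0.0]
contact_force: [0.5, 1.2, -0.4]
gripper_width: -0.003
grasp_force: 0.0
tcp [ 0.5626 -0.0147  0.2651] tool delta [-0.0014 -0.0024  0.024 ] F [ 0.4773  1.1632 -0.4109]
```

```bash
python3 -m pendant '[[0,-0.001,-0.0025,0.008,0],[0,0,0,0.005,0],[0,0,0,0.003,0],[0,0,0,0.003,0],[0,0,0,0.003,0],[0,0,0,0.002,0],[0,0,0,0.001,0],[0,0,0,0,0],[0,0,0,0,0]]'
python3 - <<'E'
from geo import *
delta(padW(-1,-.155))
b,_=snap("scene");a,_=snap("top")
B=cv2.resize(b[162:182,248:288],(800,400),interpolation=cv2.INTER_CUBIC)
A=cv2.resize(a[150:170,228:263],(350,200),interpolation=cv2.INTER_CUBIC)
o=np.zeros((600,800,3),np.uint8);o[:400]=B;o[400:,:350]=A
cv2.imwrite('pics/pr.png',o)
E
```

```text
t: 7.53
eef_pos: [0.5631, -0.0197, 0.2415]
tool_rot: [0.0, 0.212, 0.977, -0.0]
contact_force: [-0.7, -5.1, 5.1]
gripper_width: -0.003
grasp_force: 2.8
tcp [ 0.5631 -0.0197  0.2415] tool delta [0.0011 0.0017 0.0023] F [-0.7416 -5.0599  5.1315]
```

View pics/pr.png

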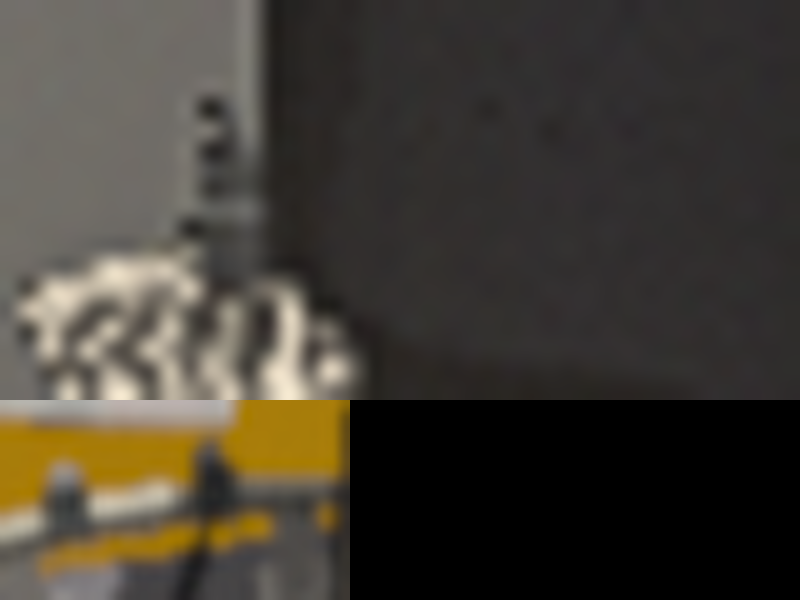

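The gripper hides the right tab in the scene view. The top view has the needle tip at about (248.5,163), roughly 1 px (2 mm) left of the line to the right tab's nose at (248.8,155). I'll press 1.8 mm more, hold and check the top view numerically.

```bash
python3 -m pendant '[[0,0,0,0.001,0],[0,0,0,0.0008,0],[0,0,0,0,0],[0,0,0,0,0],[0,0,0,0,0],[0,0,0,0,0],[0,0,0,0,0],[0,0,0,0,0],[0,0,0,0,0],[0,0,0,0,0],[0,0,0,0,0]]'
python3 - <<'E'
from geo import *
delta(padW(-1,-.155))
a,_=snap("top")
W=lambda x,a:M.T@[x,.112*np.sin(a),.055+.112*np.cos(a)]+C
for al in(-.13,-.155,-.18,.19):print(al,proj("top",W(.051,al)),proj("top",W(.062,al)))
A=cv2.resize(a[150:172,236:260],None,fx=25,fy=25,interpolation=cv2.INTER_CUBIC)
cv2.imwrite('pics/pr2.png',A)
E
```

```text
t: 8.55
eef_pos: [0.5632, -0.0198, 0.2398]
tool_rot: [0.001, 0.212, 0.977, -0.0]
contact_force: [-1.2, -5.2, 6.6]
gripper_width: 0.001
grasp_force: 3.2
tcp [ 0.5632 -0.0198  0.2398] tool delta [0.0012 0.0017 0.0007] F [-1.2193 -5.225   6.6447]
-0.13 [248.1189 158.9366] [247.369  154.4705]
-0.155 [249.2976 158.7923] [248.5449 154.3288]
-0.18 [250.4714 158.6574] [249.7161 154.1969]
0.19 [233.0489 161.5504] [232.3391 157.0813]
```

View pics/pr2.png

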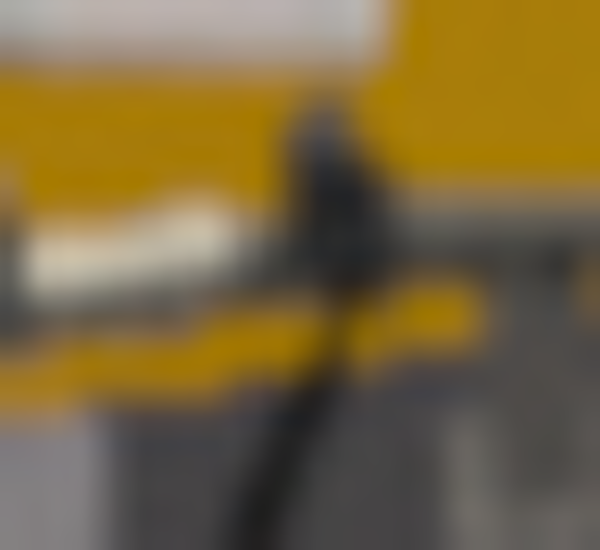

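The needle's upper end is at about (249.3,161), pointing within 0.5 px (about 1 mm) of the right tab's nose at (248.4,154). It's aligned and held, so I'll hold briefly more and release.

```bash
python3 -m pendant '[[0,0,0,0,0],[0,0,0,0,0],[0,0,0,-0.005,0],[0,0,0,-0.005,0],[0,0,0,-0.008,0],[0,0,0,-0.02,0],[0,0,0,-0.03,0],[0,0,0,-0.03,0],[0,0,0,0,0],[0,0,0,0,0],[0,0,0,0,0],[0,0,0,0,0]]'
python3 - <<'E'
from geo import *
b,_=snap("scene")
b0=cv2.imread('pics/scene1.png')
print("needle row 171 now/start",b[171,258:276].max(1),b0[171,258:276].max(1))
E
```

```text
t: 9.6
eef_pos: [0.5624, -0.0182, 0.3364]
tool_rot: [-0.001, 0.211, 0.977, -0.0]
contact_force: [0.2, 0.2, 0.5]
gripper_width: 0.004
grasp_force: 0.0
needle row 171 now/start [ 62  68  68  48 133 124  43  23 114 111 110 114  47  33  40  42  43  43] [ 60  68  67  49 129 119  45  28 112 108 105 107 106 107 110  56  55 103]
```

Needle is back at its starting columns, the left tab is unchanged and there is no contact. Handing in.

```bash
python3 -c "
from station import bot
print(bot.hand_in())"
```

```text
the job is handed in; nothing more can be done
None
```

The job is handed in (no verdict came back): I pressed each pad until the needle lined up with its tab by my camera estimate (about 1 mm off at the right), held it over half a second and let it spring back level, at about 6 to 8 N wrist force.

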